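# Push the screw cap up the cap rail into its pocket

### The job

The orange screw cap stands on edge at the low end of the sloped metal gutter. With a fingertip, gently roll it up along the gutter and over the red wedge, so that it sits still on edge in the pocket between the wedge and the blue stop and cannot roll back when you let go. Only push it: do not squeeze it, lift it or take it out of the gutter, and leave the other things on the bench where they are.

Things in the scene. Friction and masses are not known exactly. Their poses are not given: they have to be found in the camera images.
- cap: orange ribbed plastic screw cap, 53 mm across, 24 mm thick, 12 to 26 g, on edge in the gutter so that it rolls like a wheel. Origin at the centre of its open face, on the rolling axis; own z is that axis and points across the gutter away from the robot; its x, y turn as it rolls. Starts at rest at the low stop, and rolls back there if let go short of the pocket
- cap_center (a point): the centre of the orange cap, on its rolling axis, midway through its 24 mm thickness. 26.5 mm above the gutter's floor while it rolls
- channel: the sloped aluminium gutter, fixed. Origin on its floor surface, mid width. Own z square to the floor (8 degrees off vertical), own x across the gutter, away from the robot, own y along the floor DOWNHILL: uphill is -y (roughly to the robot's right, heading varies). Floor 28 mm wide between walls 4 mm thick that stand 12 mm above it, so 41 mm of the cap stands above the walls
- low_stop (a point): gutter's grey low stop, 14 mm high: mid-width point on the floor at its inner face, at y +0.135 in the gutter's frame. The cap starts against it, centre at y +0.108
- wedge_edge (a point): upper edge of the red wedge across the floor, mid width, 4 mm above the floor, at y -0.075 in the gutter's frame. The wedge rises from the floor at about y -0.052 (10 degrees steeper than the floor) and drops off square at this edge, so the cap rolls over it one way: it drops into the pocket once its centre is past the edge and cannot come back
- upper_stop (a point): the blue upper stop, 8 mm thick, 40 mm wide, 42 mm high above the floor: mid-width point on the floor at its face, at y -0.1195 in the gutter's frame
- pocket (a point): centre of the cap when it rests in the pocket between red wedge and blue stop: in the gutter's frame x 0, y -0.089, z 0.0265. About 4 mm is left between the cap and the blue stop there
- cap_rail: the fixed stand that carries the gutter: grey base plate 70 by 250 mm with two posts. Origin on the bench under the gutter's origin, which is 36 mm above it; own z up, own y towards the low end
- carboy: very large round glass carboy, fixed, about 0.3 m across and 0.59 m tall, behind and to the right of the rail. Origin under its centre. Keep the arm clear of it, it stands between the arm's start and the rail
- dropper_br: small brown dropper bottle with black cap, 44 mm across, 85 mm tall, loose, on the far side of the rail; bystander. Origin under its centre
- weighing_bottle0: small clear glass weighing bottle with lid, 42 mm across, 44 mm tall, loose, on the far side of the rail; bystander. Origin under its centre
- black_plug: black mains plug lying on its side, 38 by 60 mm, 24 mm tall, loose, on the far side of the rail; bystander. Origin under its centre
- timer: white bench timer, 62 mm square, 22 mm tall, loose, on the near side of the rail; bystander. Origin under its centre
- spatula: steel spatula with wooden grip, 172 mm long along its own y, 11 mm tall, loose, on the near side of the rail; bystander. Origin under its centre
Mind the look-alikes: they are no part of the job. There is more than one size of the cap; the one meant has the size given above.

How it is judged:
On the way:
1. the cap has been rolled on edge up the gutter, clear of the low stop and still short of the wedge (y of cap_center in the frame of channel between -0.05 and 0.05 m and z of cap_center in the frame of channel below 0.034 m), for 0.05 s.
At the end, for the whole second after the job is handed in: The cap rests on edge between red wedge and blue stop: centre within 7 mm of the pocket point along the gutter, 6 mm across, 4 mm in height, axis within 0.2 rad of square across, slower than 0.02 m/s. The five loose bystanders are within 20 mm of where they began (y of cap_center in the frame of channel between -0.096 and -0.082 m and z of cap_center in the frame of channel between 0.023 and 0.031 m and x of cap_center in the frame of channel between -0.006 and 0.006 m and angle between the z axis of cap and the x axis of channel, either way round below 0.2 rad and linear speed of cap below 0.02 m/s and distance of each of dropper_br, weighing_bottle0, black_plug, timer, spatula from where it was at the start of the episode below 0.02 m); the robot touches nothing.
It fails at once if the cap is lifted: its centre more than 42 mm above the gutter's floor (it rolls at 26.5 mm, and at 30.5 mm over the wedge) (z of cap_center in the frame of channel above 0.042 m).
It fails at once if the cap leaves the gutter (x of cap_center in the frame of channel above 0.02 m or x of cap_center in the frame of channel below -0.02 m or z of cap_center in the frame of channel below 0.015 m).
It fails at once if the fingers squeeze or press the cap with more than 25 N (contact force between the fingers and cap above 25 N).
It fails at once if the cap is flung: faster than 0.9 m/s (linear speed of cap above 0.9 m/s).
It fails at once if a loose bystander is shifted by more than 20 mm (distance of any of dropper_br, weighing_bottle0, black_plug, timer, spatula from where it was at the start of the episode above 0.02 m).
It also fails if it takes over 48 s, if anything falls off the work surface, if the arm or the gripper's body presses on something with over 40 N, if the wrist force passes 120 N, or if a joint passes its speed limit or range.

### The arm

A 7-joint arm with a two-finger parallel gripper is mounted at the origin on a cart in front of the work surface, level with it; the furniture and walls round the work are solid. World frame = base frame: x ahead of the robot, y to its left, z up, the work surface at z = 0. Lengths are in m, angles in rad, forces in N, time in s.
With the tool pointing down it reaches from about 0.425 to 0.925 m from the base axis. Payload 6.8 kg.
Tool frame: the origin (TCP) lies midway between the tips of the shut fingers; the grasp point (between the pads) lies 19 mm behind it (env.hold_point_z is the distance from the TCP to the grasp point, in m); z points along the fingers, y is the line along which they close (so a half turn about z gives the same grasp; the last joint's range is limited). The gripper opens to 85 mm and grips with 20 to 120 N. Pads are 22 mm wide; open, the fingers measure 114 mm over their backs; the gripper's body (76 mm by 85 mm) begins 54 mm behind the grasp point. The pads swing forward as they close: fully open they stand 13 mm farther back than shut.
Start: joints at [1.153, 0.477, 0.022, 1.555, -0.011, 1.109, -0.083], TCP at [0.206, -0.643, 0.195] pointing down, gripper open.
Joint ranges: [-2.96, 2.96], [-0.34, 2.1], [-1.41, 1.46], [0.24, 2.44], [-1.37, 4.51], [0.17, 1.92], [-2.96, 2.96]. Speed limits (rad/s): [2.39, 2.39, 3.14, 3.14, 3.14, 3.14, 3.14].

### API

Orientations are given as a rotation vector (axis times angle).
In Python, from station import monitor, imaging, workorder, env gives the robot as it stands.
- The arm moves only by the tool step_arm, never from a script. Its argument "deltas" is a list of rows, each a list of 3 entries, a list of its own where there are three numbers: the shift along the tool's x, y, z in units of 30 mm (1.0 is 30 mm), then the turn about the tool's z in units of 6 degrees (1.0 is 6 degrees), then the closure in counts, from 0 (fully open) to 255 (shut). A call has 1 to 8 rows; each row shifts and turns the commanded pose from where the row before left it, along the tool's axes as they then stand; what a row does not reach is not made up. A row lasts 1/8 s, in which the tool goes at most 62.5 mm and 10.7 degrees, less where a joint would pass 70% of its speed; a pose out of reach is approached as far as the arm can. A call is refused whole if a number of a shift passes 1 or a number of a turn 1, either way. A call with a gripper value outside its range is refused whole. The fingers move at their own pace and stop on an object; "newtons" is the grip in N (left out, the last holds). Time passes only in rows, so rows that do not move let the fingers close. It gives the time, the measured TCP pose, the force, the opening and the grip force at its end, in the units of the state.
- monitor.get_state(): the state, without advancing time (a new reading comes with each control period).
- imaging.capture(name): name is "scene" or "top"; returns the picture (400x640x3 uint8, red, green, blue); there is no depth.
- imaging.get_calibration(name): a dict with "intrinsics" (3x3 intrinsics, pixels), "origin" and "orientation" of the camera in the world. Camera axes: x right, y up, looking along -z (the intrinsics and any distortion apply to the point x, -y, -z); pixel columns grow to the right and rows downward; lengths in m; the calibration is good to about 2 mm. A picture is of the moment at which its call begins. get_calibration takes no time and is no camera call.
- workorder.finish_job(): hands the job in; it is judged then, once.
The state is a dict: "clock": time; "joint_positions": joint angles; "dq": joint speeds; "effort": joint torques, N m; "ee_pos": TCP position; "orientation": TCP orientation; "wrist_force": force on the tool from outside, world axes, zero at the start; "wrist_torque": the same for the moment, N m; "opening": opening from 0.0 (shut) to 1.0 (fully open); "grasp_force": force on a finger pad.
Only numpy, scipy, OpenCV 4.12 (cv2) and the standard library are available. Lean on these libraries where they do the work, as an engineer would, in place of code of your own. Each camera call takes 0.05 s, during which the arm holds its last target. There are 200 camera calls.

## Working session

There is one attempt and no reset: what is moved stays moved. The work goes in short steps, Python scripts to look and compute and a tool call to move; the robot and the scene stay as the last step left them, time stands still between calls to the robot, and variables do not carry over. Pictures are saved under pics/ and viewed, at most 10 in all, crops included, and the job is handed in when it is done.

Besides the shell and the picture viewer there is one more tool, called after "Call:" in YAML: its name, and indented under it one key for each argument. step_arm: Moves the arm, as the interface text tells. Its arguments: {"type":"object","properties":{"deltas":{"type":"array"},"newtons":{"type":"number"}},"required":["deltas"]}

```bash
mkdir -p pics; cat > h.py <<'E'
import numpy as np, cv2
from station import monitor, imaging, workorder, env
def cap(n,f):
    im=imaging.capture(n); cv2.imwrite('pics/'+f,im[:,:,::-1]); return im
def cal(n):
    c=imaging.get_calibration(n); R=np.array(c['orientation'],float)
    if R.shape==(3,): R=cv2.Rodrigues(R)[0]
    return np.array(c['intrinsics']),np.array(c['origin'],float),R,c
def ray(n,u,v):
    K,o,R,_=cal(n); d=np.linalg.inv(K)@[u,v,1]; d=R@(d*[1,-1,-1]); return o,d/np.linalg.norm(d)
def onz(n,u,v,z):
    o,d=ray(n,u,v); return o+d*(z-o[2])/d[2]
def proj(n,p):
    K,o,R,_=cal(n); q=K@((R.T@(np.array(p)-o))*[1,-1,-1]); return q[:2]/q[2]
E
python3 - <<'E'
from h import *
for n in ['scene','top']:
    cap(n,n+'0.png'); print(n,cal(n)[3])
s=monitor.get_state(); print(s)
E
```

```text
scene {'intrinsics': array([[410.39724113,   0.        , 319.82476568],
       [  0.        , 410.39724113, 198.74720601],
       [  0.        ,   0.        ,   1.        ]]), 'origin': array([0.0876378 , 1.06915605, 0.54398375]), 'orientation': array([ 0.33600287, -1.39916443, -2.30730323])}
top {'intrinsics': array([[475.12647624,   0.        , 322.8764056 ],
       [  0.        , 475.12647624, 202.38456851],
       [  0.        ,   0.        ,   1.        ]]), 'origin': array([0.2753268 , 0.26162012, 1.17701489]), 'orientation': array([ 0.15449186, -0.16276933, -1.56336006])}
{'clock': 0.1, 'joint_positions': array([ 1.15285392,  0.47770902,  0.0223568 ,  1.55629493, -0.01150617,
        1.10927403, -0.08306548]), 'dq': array([ 5.83674230e-04, -1.75349638e-03,  5.39616207e-04, -2.60214668e-03,
       -5.81633656e-05,  9.39331469e-04, -3.35228694e-04]), 'effort': array([ 3.72503433e-03, -5.97766936e+01,  1.61302909e+00, -2.81957263e+01,
        1.26980254e-02,  5.01889939e-03,  1.22367140e-05]), 'ee_pos': array([ 0.20562714, -0.64233728,  0.19365323]), 'orientation': array([-3.10245952e+00, -4.84582502e-01,  5.51075491e-04]), 'wrist_force': array([ 0.43912616, -0.25122301,  0.08190484]), 'wrist_torque': array([-0.0484394 ,  0.02909775, -0.01862198]), 'grasp_force': 0.0, 'opening': 1.001248746137395}
```

View pics/scene0.png

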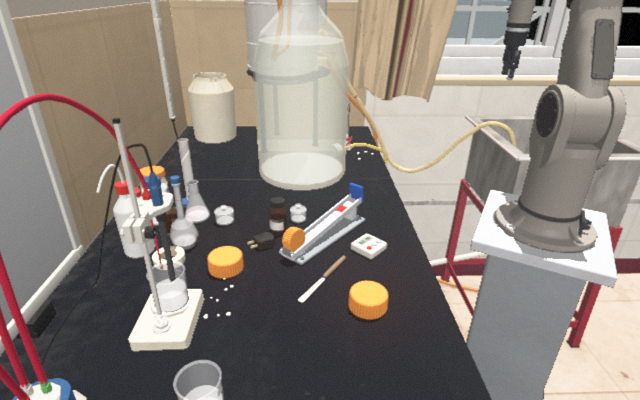

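View pics/top0.png

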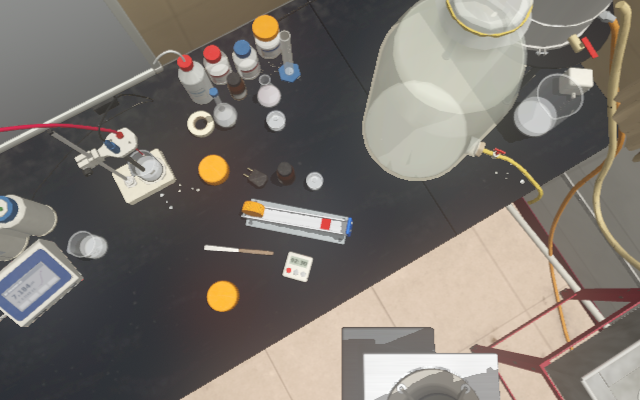

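The scene view shows three orange caps. In the top view they are at (213,170) and (222,296), both lying flat on the bench, and at (253,209), on edge at the low end of the gutter. Only the last one fits the description. The red wedge is near (326,224) and the blue stop near (348,227). Next I'll measure these and confirm with an enlarged crop.

```bash
cat > m.py <<'E'
from h import *
def blobs(n,im,box):
    hsv=cv2.cvtColor(im,cv2.COLOR_RGB2HSV); out={}
    for c,(a,b) in dict(orange=((8,150,90),(24,255,255)),red=((0,150,90),(6,255,255)),blue=((100,130,60),(125,255,255))).items():
        m=cv2.inRange(hsv,a,b); k=np.zeros_like(m); k[box[1]:box[3],box[0]:box[2]]=m[box[1]:box[3],box[0]:box[2]]
        N,l,st,ce=cv2.connectedComponentsWithStats(k)
        if N>1:
            i=1+np.argmax(st[1:,4]); out[c]=(ce[i].round(1),st[i],cv2.minAreaRect(np.argwhere(l==i)[:,::-1].astype(np.float32)))
    return out
BT=(235,190,365,250); BS=(275,175,370,265)
E
python3 - <<'E'
from m import *
t=cv2.imread('pics/top0.png')[:,:,::-1].copy(); s=cv2.imread('pics/scene0.png')[:,:,::-1].copy()
bt=blobs('top',t,BT); bs=blobs('scene',s,BS)
for k in bt: print(k,bt[k],'\n   ',bs.get(k))
for c in ['orange','red','blue']:
    if c in bt and c in bs:
        o1,d1=ray('top',*bt[c][0]);o2,d2=ray('scene',*bs[c][0])
        ab=np.linalg.lstsq(np.c_[d1,-d2],o2-o1,rcond=None)[0]; p,q=o1+ab[0]*d1,o2+ab[1]*d2
        print(c,(p+q)/2,np.linalg.norm(p-q))
a=cv2.resize(t[185:255,225:370],None,fx=5,fy=5,interpolation=cv2.INTER_CUBIC)
b=cv2.resize(s[170:270,270:400],None,fx=5,fy=5,interpolation=cv2.INTER_CUBIC)[:, :]
cv2.imwrite('pics/c1.png',a[:,:,::-1]);cv2.imwrite('pics/c2.png',b[:,:,::-1])
E
```

```text
orange (array([252.7, 208.1]), array([242, 201,  22,  15, 263], dtype=int32), ((252.73529052734375, 208.05885314941406), (21.3431339263916, 13.339459419250488), 14.03624439239502)) 
    (array([292.7, 238.1]), array([282, 227,  23,  24, 407], dtype=int32), ((293.0000305175781, 238.00001525878906), (21.466251373291016, 23.255107879638672), 26.56505012512207))
red (array([325.3, 223.3]), array([321, 219,  10,  10,  82], dtype=int32), ((325.5, 223.5), (9.0, 9.0), 90.0)) 
    (array([340.9, 208.1]), array([337, 205,   9,   7,  30], dtype=int32), ((341.0000305175781, 208.00003051757812), (4.242640495300293, 7.071067810058594), 45.0))
blue (array([348.7, 226.2]), array([346, 217,   6,  19,  62], dtype=int32), ((348.9054260253906, 226.06756591796875), (4.1099748611450195, 17.91948890686035), 9.462322235107422)) 
    (array([355.8, 190.3]), array([349, 183,  14,  18, 178], dtype=int32), ((355.5, 191.5), (17.0, 13.0), 90.0))
orange [0.49188884 0.42529787 0.04801477] 0.000594545687701667
red [0.45637593 0.25023936 0.0477918 ] 0.002119670617270683
blue [0.44332782 0.19523881 0.07703952] 0.001278245641966067
```

View pics/c1.png

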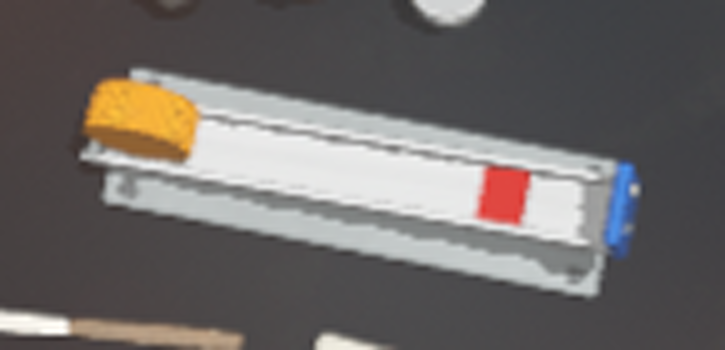

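View pics/c2.png

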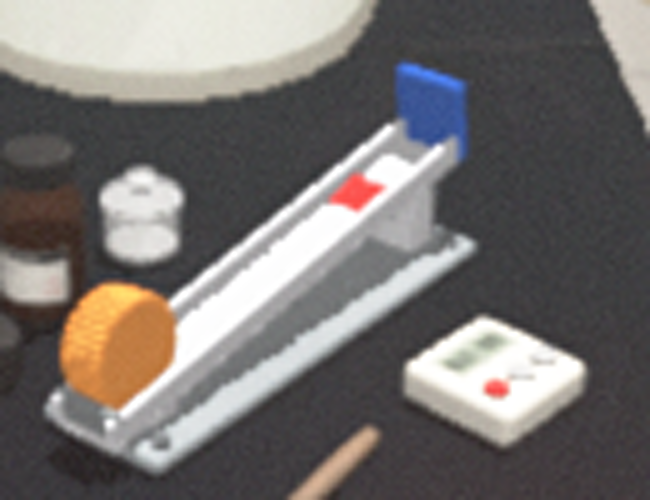

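```bash
python3 - <<'E'
from m import *
r=lambda p:np.round(p,4)
up=onz('top',330.0,223.8,.0504); lo=onz('top',321.2,222.8,.0432); print('wedge up/lo',r(up),r(lo))
# blue top face & cap
bl=onz('top',348.9,226.1,.036+.1235*.139+.0416); print('blue top',r(bl))
cp=np.array([.4919,.4253])
y=cp-bl[:2]; print('heading from cap-blue',np.degrees(np.arctan2(y[1],y[0])),np.linalg.norm(y))
# base plate corners from crop c1 (top of plate ~8mm?)
for u,v in [(132,70),(618,160),(597,296),(104,200)]: print('plate',r(onz('top',225+u/5,185+v/5,.008)))
# carboy base in scene
for u,v in [(258,168),(347,168),(302,186),(302,152)]: print('carboy',r(onz('scene',u,v,0)))
for n,u,v in [('dropper cap',285,172),('timer',297,266),('weigh',315,181),('plug',256,177)]: print(n,r(onz('top',u,v,.03)))
E
```

```text
wedge up/lo [0.4538 0.2386 0.0504] [0.4573 0.2597 0.0432]
blue top [0.4415 0.196  0.0948]
heading from cap-blue 77.59135189418173 0.2347444723484145
plate [0.5231 0.4352 0.008 ]
plate [0.4777 0.1913 0.008 ]
plate [0.4096 0.2023 0.008 ]
plate [0.4571 0.447  0.008 ]
carboy [0.8515 0.057  0.    ]
carboy [ 0.5938 -0.0881  0.    ]
carboy [0.6556 0.1038 0.    ]
carboy [ 0.798  -0.1409  0.    ]
dropper cap [0.5875 0.3503 0.03  ]
timer [0.3545 0.3176 0.03  ]
weigh [0.5646 0.2753 0.03  ]
plug [0.5745 0.4222 0.03  ]
```

Plan: pass the carboy close to the base (radius about 0.45 m) with the gripper shut, then come down beyond the cap on its downhill side. The first leg starts now.

Call:
step_arm:
  deltas:
    - [[0.65,-0.75,-0.4],0,255]
    - [[0.65,-0.75,-0.4],0,255]
    - [[0.65,-0.75,-0.4],0,255]
    - [[0.65,-0.75,-0.4],0,255]
    - [[0.65,-0.75,-0.4],0,255]
    - [[0.65,-0.75,-0.4],0,255]
    - [[0.65,-0.75,-0.4],0,255]
    - [[0.65,-0.75,-0.4],0,255]
  newtons: 20

```text
clock: 1.1
ee_pos: [0.2996, -0.4227, 0.2905]
orientation: [-3.103, -0.485, 0.001]
wrist_force: [0.1, 0.1, 0.4]
opening: -0.0
grasp_force: 0.0
```

```bash
python3 -c "
from h import *
s=monitor.get_state(); print(s['clock'],s['ee_pos'].round(3),s['orientation'].round(3),s['joint_positions'].round(2),s['opening'])"
```

```text
1.1 [ 0.3   -0.423  0.291] [-3.103e+00 -4.850e-01  1.000e-03] [ 0.9   0.14 -0.08  1.8   0.01  1.21 -0.44] -0.00034239196840655075
```

Call:
step_arm:
  deltas:
    - [[0.85,-0.9,0],0,255]
    - [[0.85,-0.9,0],0,255]
    - [[0.85,-0.9,0],0,255]
    - [[0.85,-0.9,0],0,255]
    - [[0.85,-0.9,0],0,255]
    - [[0.85,-0.9,0],0,255]
    - [[0.85,-0.9,0],0,255]
    - [[0.85,-0.9,0],0,255]

```text
clock: 2.1
ee_pos: [0.428, -0.1548, 0.2902]
orientation: [-3.104, -0.485, 0.001]
wrist_force: [0.3, -0.1, -0.4]
opening: -0.002
grasp_force: 0.0
```

Call:
step_arm:
  deltas:
    - [[0.3,-0.95,0],0,255]
    - [[0.3,-0.95,0],0,255]
    - [[0.3,-0.95,0],0,255]
    - [[0.3,-0.95,0],0,255]
    - [[0.3,-0.95,0],0,255]
    - [[0.3,-0.95,0],0,255]
    - [[0.3,-0.95,0],0,255]
    - [[0.3,-0.95,0],0,255]

```text
clock: 3.1
ee_pos: [0.4266, 0.0839, 0.2903]
orientation: [3.104, 0.484, -0.001]
wrist_force: [0.8, 1.0, -0.1]
opening: 0.001
grasp_force: 0.0
```

```bash
python3 -c "
from h import *
s=monitor.get_state(); print(s['clock'],s['ee_pos'].round(3),s['orientation'].round(3),s['joint_positions'].round(2),s['wrist_force'])
# origin fit check: predicted pixels for candidate frame
h=np.radians(78.8)
for o in ([.4675,.3125],[.467,.319]):
    yh=np.array([np.cos(h),np.sin(h),0]);a=np.radians(8)
    Y=np.cos(a)*yh-[0,0,np.sin(a)];Z=np.sin(a)*yh+[0,0,np.cos(a)];X=np.cross(Y,Z);O=np.array([*o,.036])
    for n in('top','scene'):
        print(n,o,[(k,proj(n,O+X*p[0]+Y*p[1]+Z*p[2]).round(1)) for k,p in dict(red=(0,-.0635,.002),bluetop=(0,-.1235,.042),bluemid=(0,-.1195,.021),capnearface=(-.012,.108,.0265),captop=(0,.108,.053),low=(0,.135,0)).items()])
"
```

```text
3.1 [0.427 0.084 0.29 ] [ 3.104e+00  4.840e-01 -1.000e-03] [ 0.29  0.02 -0.63  1.93  0.01  1.19 -1.6 ] [ 0.76626637  1.00184808 -0.05238665]
top [0.4675, 0.3125] [('red', array([324.8, 223.4])), ('bluetop', array([347.9, 224.6])), ('bluemid', array([347. , 225.9])), ('capnearface', array([253.4, 214.2])), ('captop', array([251.5, 207.1])), ('low', array([247.1, 209.9]))]
scene [0.4675, 0.3125] [('red', array([341.5, 208.8])), ('bluetop', array([354.9, 184.3])), ('bluemid', array([354.2, 192. ])), ('capnearface', array([298.8, 239.7])), ('captop', array([293.3, 228.3])), ('low', array([287.9, 253.7]))]
top [0.467, 0.319] [('red', array([322.1, 223.6])), ('bluetop', array([345.1, 224.8])), ('bluemid', array([344.2, 226.2])), ('capnearface', array([250.7, 214.4])), ('captop', array([248.7, 207.3])), ('low', array([244.5, 210.1]))]
scene [0.467, 0.319] [('red', array([340.6, 209.9])), ('bluetop', array([354. , 185.3])), ('bluemid', array([353.4, 193. ])), ('capnearface', array([297.5, 241.2])), ('captop', array([292. , 229.8])), ('low', array([286.5, 255.3]))]
```

Call:
step_arm:
  deltas:
    - [[0.52,-0.97,0],0,255]
    - [[0.52,-0.97,0],0,255]
    - [[0.52,-0.97,0],0,255]
    - [[0.52,-0.97,0],0,255]
    - [[0.52,-0.97,0],0,255]
    - [[0.52,-0.97,0],0,255]
    - [[0.52,-0.97,0],0,255]
    - [[0.52,-0.97,0],0,255]

```text
clock: 4.1
ee_pos: [0.475, 0.3435, 0.29]
orientation: [3.103, 0.484, -0.001]
wrist_force: [0.8, -0.1, 0.7]
opening: -0.0
grasp_force: 0.0
```

Call:
step_arm:
  deltas:
    - [[0.52,-0.97,0],0,255]
    - [[0.52,-0.97,0],0,255]
    - [[0.52,-0.97,0],0,255]
    - [[0.52,-0.97,0],0,255]
    - [[0,0,0],-1,255]
    - [[0,0,0],-1,255]
    - [[0,0,0],-1,255]
    - [[0,0,0],-1,255]

```text
clock: 5.1
ee_pos: [0.4988, 0.4724, 0.2898]
orientation: [2.933, 1.124, -0.002]
wrist_force: [-0.5, 0.1, 0.7]
opening: -0.005
grasp_force: 0.0
```

Call:
step_arm:
  deltas:
    - [[0,0,0.5],-1,255]
    - [[0,0,0.5],-1,255]
    - [[0,0,0.5],-1,255]
    - [[0,0,0.5],-1,255]
    - [[0,0,0.5],-1,255]
    - [[0,0,0.5],-1,255]
    - [[0,0,0.5],-0.2,255]
    - [[0,0,0],0,255]

```text
clock: 6.1
ee_pos: [0.4985, 0.4718, 0.1837]
orientation: [2.426, 1.995, -0.005]
wrist_force: [-0.2, -0.2, 0.3]
opening: 0.001
grasp_force: 0.0
```

```bash
cat > st.py <<'E'
from h import *
s=monitor.get_state(); p=s['ee_pos']; R=cv2.Rodrigues(s['orientation'])[0]
h=np.radians(78.8); O=np.array([.467,.3115]); yh=np.array([np.cos(h),np.sin(h)]); xh=np.array([yh[1],-yh[0]])
d=p[:2]-O
print(s['clock'],p.round(4),'along',(d@yh).round(4),'across',(d@xh).round(4),'toolx deg',np.degrees(np.arctan2(R[1,0],R[0,0])).round(2),'tz',R[:,2].round(3),'q',s['joint_positions'].round(2),'F',s['wrist_force'].round(2))
E
python3 st.py
```

```text
6.1 [0.4985 0.4718 0.1837] along 0.1633 across -0.0003 toolx deg 78.86 tz [-0.002 -0.002 -1.   ] q [-0.26  0.68 -0.93  1.49  0.55  1.26 -1.45] F [-0.22 -0.18  0.32]
```

Call:
step_arm:
  deltas:
    - [[0.2,0,0.5],0,255]
    - [[0,0,0.5],0,255]
    - [[0,0,0.5],0,255]
    - [[0,0,0.5],0,255]
    - [[0,0,0.5],0,255]
    - [[0,0,0.5],0,255]
    - [[0,0,0.5],0,255]
    - [[0,0,0.3],0,255]

```text
clock: 7.1
ee_pos: [0.4998, 0.4783, 0.0702]
orientation: [2.425, 1.997, -0.002]
wrist_force: [0.2, -0.7, -0.3]
opening: 0.0
grasp_force: 0.0
```

```bash
python3 st.py; python3 - <<'E'
from m import *
t=cap('top','t1.png'); s=cap('scene','s1.png')
a=cv2.resize(t[180:250,215:355],None,fx=5,fy=5,interpolation=cv2.INTER_CUBIC)[:340]
b=cv2.resize(s[190:265,260:400],None,fx=3.2,fy=3.2,interpolation=cv2.INTER_CUBIC)
w=max(a.shape[1],b.shape[1]); f=lambda i:cv2.copyMakeBorder(i,0,0,0,w-i.shape[1],0)
cv2.imwrite('pics/c3.png',np.vstack([f(a),f(b)])[:,:,::-1])
E
```

```text
7.1 [0.4998 0.4783 0.0702] along 0.17 across -0.0002 toolx deg 78.95 tz [-0.001 -0.001 -1.   ] q [-0.3   0.79 -0.86  1.57  0.65  1.09 -1.52] F [ 0.16 -0.66 -0.33]
```

View pics/c3.png

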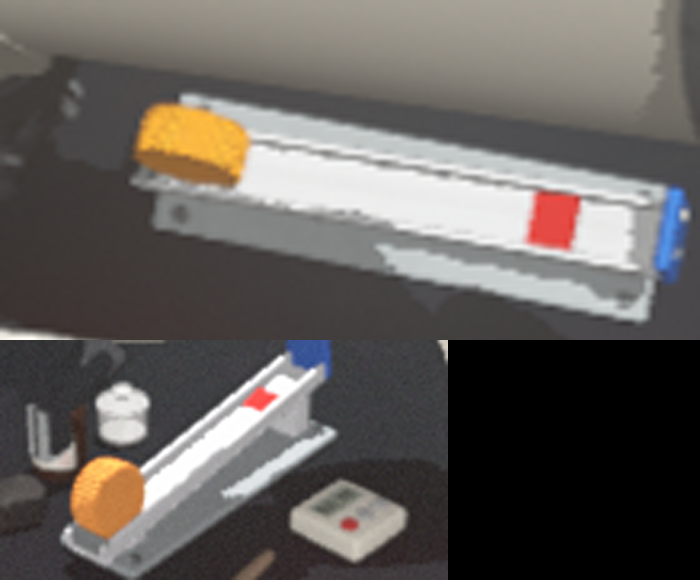

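```bash
python3 - <<'E'
from h import *
for n in('scene','top'): print(proj(n,[.4998,.4783,.0702]))
s=cv2.imread('pics/s1.png'); t=cv2.imread('pics/t1.png')
cv2.imwrite('pics/c4.png',np.vstack([s[:300,100:500],t[120:300,130:530]]))
E
```

```text
[275.79630206 240.34544271]
[229.21283282 203.13251429]
```

View pics/c4.png

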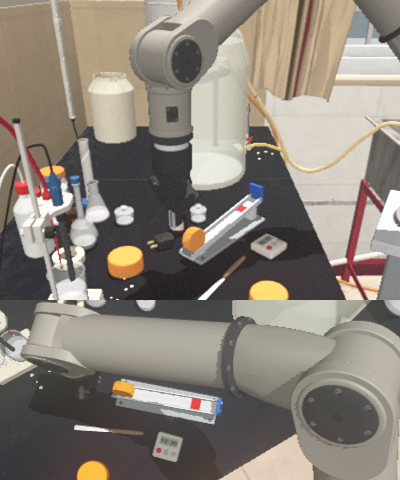

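```bash
python3 - <<'E'
from h import *
s=cv2.imread('pics/s1.png')[170:265,240:330]; t=cv2.imread('pics/t1.png')[180:240,200:290]
g=lambda i:cv2.resize((255*(i/255.)**.45).astype(np.uint8),None,fx=4.2,fy=4.2,interpolation=cv2.INTER_CUBIC)
a,b=g(s),g(t); b=cv2.copyMakeBorder(b,0,a.shape[0]-b.shape[0],0,0,0); cv2.imwrite('pics/c5.png',np.hstack([a,b]))
E
```

```text
(no output)
```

View pics/c5.png

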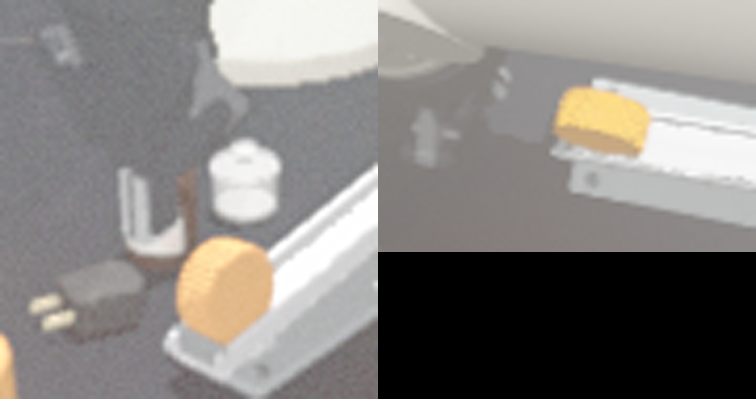

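The crop shows the finger at scene columns 269–283, which matches the prediction. Its tip looks like row ~227, though, where the reported pose predicts 240. I'll lower a little, still clear of everything, and compare.

Call:
step_arm:
  deltas:
    - [[0,0,0.4],0,255]
    - [[0,0,0.3],0,255]
    - [[0,0,0],0,255]

```text
clock: 7.58
ee_pos: [0.4997, 0.478, 0.0495]
orientation: [2.425, 1.997, -0.002]
wrist_force: [0.0, 0.3, 0.3]
opening: -0.002
grasp_force: 0.0
```

```bash
python3 st.py; python3 - <<'E'
from h import *
print({k:getattr(env,k) for k in dir(env) if not k.startswith('_')})
s=monitor.get_state()
print('pred tip',proj('scene',s['ee_pos']))
im=cap('scene','s2.png')[:,:,::-1]; 
s0=cv2.imread('pics/scene0.png'); 
d=lambda a:cv2.GaussianBlur(np.abs(a.astype(int)-s0).sum(2).astype(np.float32),(3,3),0)
s1=cv2.imread('pics/s1.png'); 
for nm,a in(('s1',s1),('s2',im)):
    print(nm); D=d(a)
    for r in range(214,252,2): print(r,D[r,262:294:2].astype(int))
g=lambda i:cv2.resize((255*(i/255.)**.45).astype(np.uint8),None,fx=5,fy=5,interpolation=cv2.INTER_CUBIC)
B=(slice(175,265),slice(245,320)); cv2.imwrite('pics/c6.png',np.hstack([g(s0[B]),g(im[B])]))
E
```

```text
7.575 [0.4997 0.478  0.0495] along 0.1697 across -0.0003 toolx deg 78.95 tz [-0.001 -0.001 -1.   ] q [-0.31  0.81 -0.85  1.58  0.67  1.07 -1.53] F [0.02 0.32 0.27]
{'MotionError': <class 'station.MotionError'>, 'hold_point_z': 0.0187}
pred tip [276.29078792 248.555737  ]
s1
214 [  8   5   5 112 173 228 174  42  34  34  17   8  10   5   8   7]
216 [  9   8   6 110 185 253 214  46  31  31  20  15  10   5   7   7]
218 [  6   7   5  84 168 236 224  54  25  28  21   9  12   5   7   7]
220 [  9   6   5  56  83 135 156  65  55  40  21  11   9   7   6  10]
222 [ 11  10   8  39  95 110  83 208 203 199  73  11   9   6   9  13]
224 [ 10   9   8  38 104 150 168 384 393 212  44   7   5   5   5  11]
226 [  7   8   7  10  65 131 147 210 145  26   8   6  12   9   4   4]
228 [ 8  9  7  7 12 28 48 36 11  6  6  7 16 19  4  6]
230 [ 5  3 10  6  6  9  6  8  7 14  9 11 14 13  7  6]
232 [ 8  5  8  7  6 12  7 11  6  5  6 10 11  5 14 10]
234 [ 5  5  7 10  7  7 10 10 13  7  8  9  6  6 19 44]
236 [ 6  7  5 10  5  5 11 13 12 14  9 14 10  4 27 28]
238 [ 5  8 10  6  7  9  5  7  7  8  9  8 12  7 33 13]
240 [ 8  9 
[... 785 characters left out ...]
7 155 382 431 395 224  25  14  21   5   4]
230 [  9   9  12  56 220 141 144 196 245 207 111  19  14  12   8  16]
232 [  8   8   9  45 192 203 264  75  42  70  21   8  11   8  11  68]
234 [  7   8   6  13  64 123 282 201  91  56  14   9   7  10  48  74]
236 [  5   7  10   7   6  27 137 149  46  12   8  14  13  18  89  38]
238 [ 4 10  9  5  6  7  8 13  9 12 10  9 13 30 64 16]
240 [ 5  9 10  6  7  9  5  6  8  6 13  7 19 56 40  5]
242 [ 5 11 11 10 10  9 10  6 11 11  9 13  8 42 28  8]
244 [ 8 10  9 10 14  9  8  7 10  8  7  8  8 23 12  6]
246 [10  9  9 12  8  9  8  9  8  6  6  7  4  9  6  6]
248 [ 9 11 12 11 11  6  9  7  9  5  5  7  5  5  5  5]
250 [ 9 11  9  9  6  4  8  5  5  7  6  7  4  6 24 31]
```

View pics/c6.png

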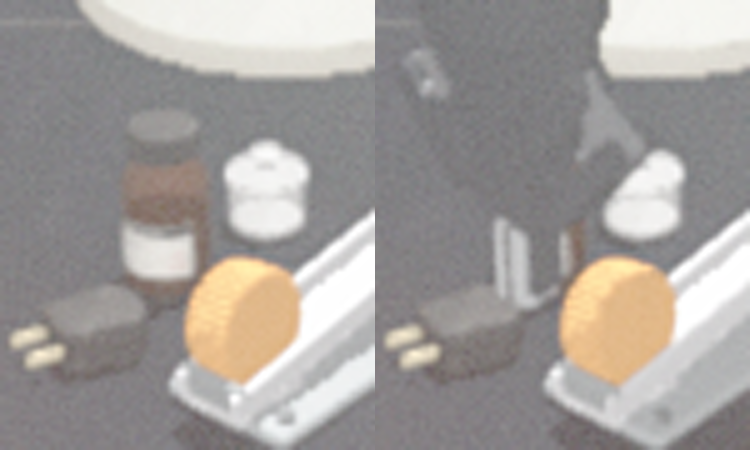

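```bash
python3 - <<'E'
from h import *
s=monitor.get_state(); p=s['ee_pos']
im=cap('top','t2.png')[:,:,::-1]; t1=cv2.imread('pics/t1.png'); t0=cv2.imread('pics/top0.png')
print([ (z,proj('top',[p[0],p[1],z]).round(1)) for z in (.05,.08,.12)])
g=lambda i:cv2.resize((255*(i/255.)**.45).astype(np.uint8),None,fx=6,fy=6,interpolation=cv2.INTER_CUBIC)
B=(slice(188,232),slice(205,265)); cv2.imwrite('pics/c7.png',np.hstack([g(t1[B]),g(im[B])]))
# candidate tip points: along scene ray of (275,236.5) 
for z in (.03,.05,.06,.07,.08): q=onz('scene',275,236.5,z); print(z,q.round(3),proj('top',q).round(1))
E
```

```text
[(0.05, array([230.7, 204.8])), (0.08, array([228.4, 202.3])), (0.12, array([225. , 198.7]))]
0.03 [0.545 0.416 0.03 ] [258.3 188.5]
0.05 [0.527 0.441 0.05 ] [246.5 193.7]
0.06 [0.518 0.454 0.06 ] [240.5 196.4]
0.07 [0.51  0.467 0.07 ] [234.3 199.2]
0.08 [0.501 0.479 0.08 ] [228. 202.]
```

View pics/c7.png

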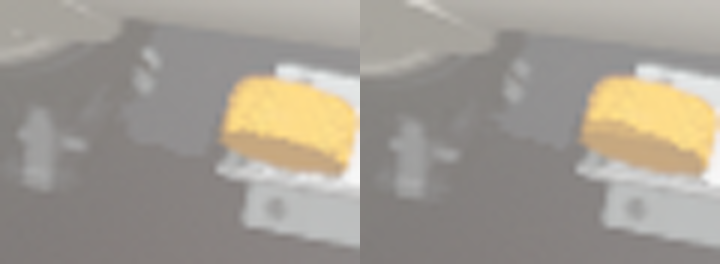

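The top crop (bluish gripper patch near (233,203), cap at (250,207)) doesn't settle the tip height. In the side view the tip sits about 25 mm higher than reported. I'll settle it by gently feeling for the bench behind the low stop, where the space is free.

Call:
step_arm:
  deltas:
    - [[0.05,0,0.2],0,255]
    - [[0,0,0.2],0,255]
    - [[0,0,0.2],0,255]
    - [[0,0,0.2],0,255]
    - [[0,0,0.2],0,255]
    - [[0,0,0.15],0,255]
    - [[0,0,0],0,255]

```text
clock: 8.55
ee_pos: [0.5002, 0.4799, 0.0155]
orientation: [2.425, 1.997, -0.001]
wrist_force: [0.0, 0.4, 0.5]
opening: 0.0
grasp_force: 0.0
```

Call:
step_arm:
  deltas:
    - [[0,0,0.1],0,255]
    - [[0,0,0.1],0,255]
    - [[0,0,0.1],0,255]
    - [[0,0,0],0,255]

```text
clock: 9.05
ee_pos: [0.5002, 0.4799, 0.0066]
orientation: [2.425, 1.997, -0.001]
wrist_force: [0.8, 0.9, -1.3]
opening: -0.004
grasp_force: 0.0
```

Call:
step_arm:
  deltas:
    - [[0,0,0.1],0,255]
    - [[0,0,0.1],0,255]
    - [[0,0,0],0,255]

```text
clock: 9.43
ee_pos: [0.5002, 0.4799, 0.0006]
orientation: [2.425, 1.997, -0.001]
wrist_force: [0.3, 0.4, 1.2]
opening: 0.0
grasp_force: 0.0
```

Call:
step_arm:
  deltas:
    - [[0,0,0.1],0,255]
    - [[0,0,0],0,255]

```text
clock: 9.68
ee_pos: [0.5002, 0.4799, -0.0023]
orientation: [2.425, 1.997, -0.001]
wrist_force: [-0.4, 0.6, -0.7]
opening: 0.001
grasp_force: 0.0
```

```bash
python3 st.py; python3 - <<'E'
from h import *
s0=cv2.imread('pics/scene0.png'); s=cap('scene','s3.png')[:,:,::-1]; D=cv2.GaussianBlur(np.abs(s.astype(int)-s0).sum(2).astype(np.float32),(3,3),0)
print(proj('scene',monitor.get_state()['ee_pos']))
for r in range(228,272,2): print(r,D[r,262:294:2].astype(int))
E
```

```text
9.675 [ 0.5002  0.4799 -0.0023] along 0.1717 across -0.0002 toolx deg 78.95 tz [-0. -0. -1.] q [-0.33  0.87 -0.81  1.6   0.72  1.   -1.57] F [-0.39  0.56 -0.75]
[276.50628662 268.80249323]
228 [ 13  14  21  28 146 338 406 436 432 403 325  84  80 202 337 393]
230 [ 15  16  17  19  33 105 196 240 249 209 140  54 206 350 379 386]
232 [ 35  48  78  62  41  25  27  29  34  29  31 144 318 368 364 378]
234 [ 46  61  92  95  86  53  27  18  16  28  69 283 347 356 362 327]
236 [  7  11  65  95  98  94  34  26  19  19 122 333 356 365 357 185]
238 [  5   8  37 103 101  80  22  22  13  21 177 331 353 352 236  41]
240 [  6   7  15  46  88  37  11  16  20  26 203 317 268 176  67   7]
242 [  9  15  10  50 211 109  51  22  24  24 150 122  48  47  30  10]
244 [  8   7   7  56 226 224 211  38  25  25  33  10   8  20  12   7]
246 [ 10  10   5  37 201 218 238  43  24  32  38  10   7   7   7   9]
248 [  5  10   7  40 213 204 239  63  24 194 194  14   5   5   4   6]
250 [ 11   8   8  27 173 166 237  64  73 367 256  19   6   6  18  29]
252 [  5   5   7  20 170 167 235  67 107 314 179  18   5   5  79 169]
254 [  6   4   9  15 144 154 243 107  48  84  40   9   5   7  84 185]
256 [  6   5   8   9  28  62 206 181  64  31   7   8   4   5  19  33]
258 [ 8 11  7  5  7 12 37 44 16  9 10 16  8  6  8  5]
260 [ 4  6  7  9  4  5  6  6  6  7 10 10  9 10 16 10]
262 [ 7  8  6 10 11  8  5  6  9 14 12  9 11 14  9 10]
264 [ 7  7  5  7  9  5  7  7  7  8 16 14 10 12 11 12]
266 [39 31 23  7 11  6  5 14 19 42 55 48 23 24 25 25]
268 [54 58 49 23 17 30 33 46 53 53 64 53 51 52 56 52]
270 [54 59 54 58 49 57 56 53 53 56 59 56 57 57 57 59]
```

No bench contact at z = −0.002, so the visible tip really is well above the reported TCP. Next I'll check its horizontal place in the top view by numbers.

```bash
python3 - <<'E'
from h import *
s0=cv2.imread('pics/top0.png'); s=cap('top','t3.png')[:,:,::-1]; D=cv2.GaussianBlur(s.astype(np.float32),(3,3),0)-cv2.GaussianBlur(s0.astype(np.float32),(3,3),0)
p=monitor.get_state()['ee_pos']
print([(z,proj('top',[*p[:2],z]).round(1)) for z in(0,.03,.07,.1)])
print('red-blue now'); 
print('    ',np.arange(206,262,2))
for r in range(184,226,2): print(r,(s[r,206:262:2,2].astype(int)),)
print('d')
for r in range(184,226,2): print(r,D[r,206:262:2].sum(1).astype(int))
E
```

```text
[(0, array([233.7, 208.5])), (0.03, array([231.6, 206.2])), (0.07, array([228.5, 202.9])), (0.1, array([226. , 200.4]))]
red-blue now
     [206 208 210 212 214 216 218 220 222 224 226 228 230 232 234 236 238 240
 242 244 246 248 250 252 254 256 258 260]
184 [208 213 174 147 147 148 148 148 148 149 149 149 149 148 148 149 149 150
 150 150 150 151 150 152 152 152 152 151]
186 [209 214 214 171 142 142 142 142 143 142 143 143 144 145 145 144 145 144
 145 145 145 146 145 146 146 146 147 148]
188 [209 215 214 209 172 135 134 135 135 135 136 136 137 137 138 138 138 139
 139 140 140 142 142 142 141 142 142 143]
190 [139 182 203 206 200 180 127 126 127 128 128 128 129 128 130 130 130 132
 132 132 133 134 134 134 135 135 135 136]
192 [101 100 100 100 160 182 179 131 117 118 119 119 120 120 121 122 122 123
 124 124 124 125 125 125 127 128 127 129]
194 [104 100 100 100 100  99  99 128 136 110 107 107 107 109 110 110 112 112
 113 113 114 115 116 116 117 118 119 119]
196 [108 112 105 100 100  99  99 100 100 101 119 100  99  98  97  98  99 100
 101 102 104 104 105 105 106 107 106 108]
198 [ 67  90 
[... 3733 characters left out ...]
   68   35   22    6  -25  -33  -32  -33
  -33  -33  -33  -45 -106 -131 -156 -148 -115  -69  -68  -64  -33   -5]
218 [ -28  -30  -29  -27  -20   36   67   34   29   30  -26  -33  -33  -34
  -35  -33  -34  -23   -2   -7  -28  -44  -56  -97 -133 -143 -142 -145]
220 [ -29  -29  -30  -19   -6   47   69   21  -21  -31  -35  -34  -33  -34
  -33  -35  -35  -35  -30  -28  -96 -128  -39  -46  -59  -59  -38  -46]
222 [ -31  -31  -30  -20   -2   60   83   24  -11  -30  -34  -34  -34  -34
  -35  -35  -36  -37  -37  -35 -134 -133 -118 -161 -188 -183 -153 -104]
224 [ -32  -30  -31  -30  -25    0   22   -3  -20  -31  -34  -35  -35  -35
  -35  -36  -37  -37  -38  -44 -132 -159 -147 -169 -187 -189 -191 -190]
```

Call:
step_arm:
  deltas:
    - [[0.7,0,0],0,255]
    - [[0.5,0,0.1],0,255]
    - [[0,0,0.2],0,255]
    - [[0,0,0.2],0,255]
    - [[0,0,0.1],0,255]
    - [[0,0,0],0,255]

```text
clock: 10.52
ee_pos: [0.5072, 0.5146, -0.0205]
orientation: [2.425, 1.996, -0.001]
wrist_force: [-0.7, -0.4, 0.5]
opening: -0.001
grasp_force: 0.0
```

Call:
step_arm:
  deltas:
    - [[0,0,0.1],0,255]
    - [[0,0,0.05],0,255]
    - [[0,0,0],0,255]

```text
clock: 10.9
ee_pos: [0.5072, 0.5154, -0.0246]
orientation: [2.425, 1.997, -0.0]
wrist_force: [-0.3, 0.7, 0.1]
opening: -0.0
grasp_force: 0.0
```

Call:
step_arm:
  deltas:
    - [[0,0,0.1],0,255]
    - [[0,0,0.05],0,255]
    - [[0,0,0],0,255]

```text
clock: 11.28
ee_pos: [0.5071, 0.5153, -0.0293]
orientation: [2.425, 1.997, -0.001]
wrist_force: [-0.8, 0.4, -0.2]
opening: -0.002
grasp_force: 0.0
```

Call:
step_arm:
  deltas:
    - [[0,0,0.1],0,255]
    - [[0,0,0],0,255]

```text
clock: 11.52
ee_pos: [0.5071, 0.5152, -0.0323]
orientation: [2.425, 1.997, -0.001]
wrist_force: [1.0, -0.8, -0.4]
opening: 0.003
grasp_force: 0.0
```

Call:
step_arm:
  deltas:
    - [[0,0,0.1],0,255]
    - [[0,0,0],0,255]

```text
clock: 11.78
ee_pos: [0.5071, 0.5152, -0.0354]
orientation: [2.425, 1.997, -0.001]
wrist_force: [0.1, 0.3, 0.2]
opening: -0.0
grasp_force: 0.0
```

Call:
step_arm:
  deltas:
    - [[0,0,0.1],0,255]
    - [[0,0,0],0,255]

```text
clock: 12.02
ee_pos: [0.5074, 0.5157, -0.0366]
orientation: [2.425, 1.997, 0.001]
wrist_force: [-1.7, -3.7, 9.0]
opening: -0.003
grasp_force: 4.4
```

```bash
python3 st.py; python3 - <<'E'
from h import *
s0=cv2.imread('pics/scene0.png'); s=cap('scene','s4.png')[:,:,::-1]; D=cv2.GaussianBlur(np.abs(s.astype(int)-s0).sum(2).astype(np.float32),(3,3),0)
p=monitor.get_state()['ee_pos']
print(proj('scene',p), proj('scene',[p[0],p[1],0]))
for r in range(246,300,2): print(r,D[r,246:294:2].astype(int))
E
```

```text
12.025 [ 0.5074  0.5157 -0.0366] along 0.2081 across -0.0001 toolx deg 78.94 tz [ 0.001 -0.    -1.   ] q [-0.4   0.95 -0.78  1.52  0.75  0.99 -1.59] F [-1.72 -3.7   8.97]
[265.11689852 289.8226914 ] [264.21760868 276.15739362]
246 [ 11  17 161 352 320 206  39  11  11  13  12  14  11  16  47  88  80  81
  61 125 117  34   7   7]
248 [ 14  11 103 128  64  42  19  17  12  20  34  22   8  16  44  80  82 142
 178 158 195 108  12   7]
250 [ 16  13  14  13  19  25  32  21  24  24  21  26  26  21  54  60  81 323
 222  81 149 113  25  31]
252 [ 11  14  15  14  22  16  14  13  20  25  27  25  31  27  58  25  97 310
 239 100 106  33  78 171]
254 [  8  14  16  18  16  19  16  22  25  25  21  23  21  17  21  18  32 127
 253 138  23  10  83 181]
256 [ 6  8 10 14 15 20 22 25 20 32 25 34 23 19 22 14 15 19 62 44  6  8 19 31]
258 [11  9 13  9 11 15 20 18 19 25 30 29 28 17 18 19 30 21 12  8  7  8  8  7]
260 [13  6 11 11  6 14 17 20 14 21 34 24 27 21 21 28 28  8  8 10 12 12 10  9]
262 [ 11   8   6  14   9  27 114  38  18  24  18  18  24  22  17  22  10   8
   7   7   8  13  13  10]
264 [  9   9   8  10 
[... 882 characters left out ...]
82 [62 48 50 51 50 52 56 56 63 64 64 58 55 61 59 63 53 53 56 58 55 59 61 57]
284 [64 54 58 55 57 55 61 52 60 56 57 58 63 62 57 59 56 60 58 63 61 59 58 52]
286 [55 53 59 58 52 60 56 52 63 62 51 55 60 62 63 60 54 63 52 58 61 55 56 56]
288 [62 58 52 52 52 53 61 61 63 65 56 59 60 64 61 63 63 60 73 56 56 55 53 47]
290 [61 57 55 54 54 58 66 66 59 59 58 50 55 58 59 58 50 59 58 60 61 59 58 60]
292 [51 58 59 56 56 55 69 60 57 59 51 56 56 63 57 55 62 56 61 58 57 63 52 26]
294 [54 52 51 58 57 60 64 60 51 54 49 51 58 66 61 53 56 59 64 58 54 43 21  9]
296 [52 58 59 56 51 61 63 64 56 54 57 59 58 62 56 62 59 57 64 55 30 15  7 12]
298 [56 58 53 55 53 63 58 52 58 60 55 65 61 66 53 63 55 49 42 25 13  6  5 10]
```

The finger touched the bench at reported z = −0.036, so the real tip is 36 mm above the reported TCP, and I'll allow for that. Now up, back to behind the cap, tip about 38 mm above the bench.

Call:
step_arm:
  deltas:
    - [[0,0,-0.5],0,255]
    - [[0,0,-0.5],0,255]
    - [[0,0,-0.35],0,255]
    - [[-0.5,0,0],0,255]
    - [[-0.5,0,0],0,255]
    - [[-0.3,0,0],0,255]
    - [[0,0,0],0,255]

```text
clock: 12.95
ee_pos: [0.5, 0.4755, 0.002]
orientation: [2.425, 1.995, -0.002]
wrist_force: [0.3, -0.4, 0.5]
opening: 0.003
grasp_force: 0.0
```

```bash
python3 st.py
```

```text
12.95 [0.5    0.4755 0.002 ] along 0.1673 across 0.0005 toolx deg 78.89 tz [-0.    -0.001 -1.   ] q [-0.33  0.86 -0.81  1.6   0.72  1.   -1.56] F [ 0.32 -0.39  0.51]
```

Call:
step_arm:
  deltas:
    - [[-0.3,0,0],0,255]
    - [[-0.2,0,0],0,255]
    - [[-0.2,0,-0.02],0,255]
    - [[-0.2,0,-0.03],0,255]
    - [[-0.25,0,-0.03],0,255]
    - [[-0.25,0,-0.03],0,255]
    - [[-0.25,0,-0.03],0,255]
    - [[-0.25,0,-0.03],0,255]

```text
clock: 13.95
ee_pos: [0.4887, 0.4207, 0.0077]
orientation: [2.425, 1.997, 0.0]
wrist_force: [0.1, 0.8, 0.2]
opening: -0.001
grasp_force: 0.2
```

```bash
python3 st.py; cat > cp.py <<'E'
from m import *
import sys
h=np.radians(78.8); O=np.array([.467,.3115]); yh=np.array([np.cos(h),np.sin(h)])
s=cap('scene',sys.argv[1]); t=cap('top','t'+sys.argv[1])
b=blobs('scene',s,(275,170,380,265)); bt=blobs('top',t,(235,190,365,250))
for k in b: print('scene',k,b[k][0],b[k][1])
for k in bt: print('top',k,bt[k][0],bt[k][1])
a=np.radians(8);Y=np.array([*(np.cos(a)*yh),-np.sin(a)]);Z=np.array([*(np.sin(a)*yh),np.cos(a)])
if 'orange' in b:
    c=b['orange'][0]; y0=np.array([*O,.036])+Z*.0265
    ys=np.linspace(-.12,.13,251); P=np.array([proj('scene',y0+Y*y) for y in ys])
    i=np.argmin(np.linalg.norm(P-(c),axis=1)); print('cap y est',ys[i].round(3),(P[i]-c).round(1))
E
python3 cp.py s5.png
```

```text
13.95 [0.4887 0.4207 0.0077] along 0.1113 across 0.0001 toolx deg 78.94 tz [ 0. -0. -1.] q [-0.24  0.8  -0.83  1.72  0.71  0.95 -1.55] F [0.08 0.8  0.24]
scene orange [308.2 230.5] [300 220  16  21 210]
scene red [340.9 208.1] [337 205   9   7  30]
scene blue [355.8 190.1] [349 182  14  19 180]
top orange [270.2 211.4] [259 204  22  15 242]
top red [325.3 223.3] [321 219  10  10  82]
top blue [348.7 226.3] [346 218   6  18  61]
cap y est 0.069 [-1.6 -2. ]
```

Call:
step_arm:
  deltas:
    - [[-0.3,0,-0.04],0,255]
    - [[-0.3,0,-0.04],0,255]
    - [[-0.3,0,-0.04],0,255]
    - [[-0.3,0,-0.04],0,255]
    - [[-0.3,0,-0.04],0,255]
    - [[-0.3,0,-0.04],0,255]
    - [[-0.3,0,-0.04],0,255]
    - [[-0.3,0,-0.04],0,255]

```text
clock: 15.05
ee_pos: [0.4749, 0.35, 0.0173]
orientation: [2.425, 1.997, 0.0]
wrist_force: [0.5, 1.3, -0.6]
opening: -0.005
grasp_force: 0.2
```

```bash
python3 st.py; python3 cp.py s6.png
```

```text
15.05 [0.4749 0.35   0.0173] along 0.0393 across 0.0002 toolx deg 78.95 tz [ 0.  0. -1.] q [-0.12  0.73 -0.86  1.85  0.7   0.89 -1.51] F [ 0.52  1.32 -0.62]
scene orange [328.1 214.6] [321 205  15  20 179]
scene red [341.  208.1] [336 205  10   7  33]
scene blue [355.8 190.2] [349 183  14  18 179]
top orange [300.7 218.2] [289 212  22  12 170]
top red [325.2 223.5] [321 218  10  12  87]
top blue [348.6 226.1] [346 218   6  18  59]
cap y est -0.004 [-1.6 -2.1]
```

Call:
step_arm:
  deltas:
    - [[-0.25,0,-0.035],0,255]
    - [[-0.25,0,-0.035],0,255]
    - [[-0.25,0,-0.035],0,255]
    - [[-0.25,0,-0.035],0,255]
    - [[-0.25,0,-0.035],0,255]
    - [[-0.25,0,-0.035],0,255]
    - [[-0.2,0,-0.04],0,255]
    - [[-0.2,0,-0.06],0,255]

```text
clock: 16.15
ee_pos: [0.4641, 0.2945, 0.0267]
orientation: [-2.425, -1.997, -0.001]
wrist_force: [0.8, 1.5, 0.8]
opening: 0.002
grasp_force: 0.6
```

```bash
python3 st.py; python3 cp.py s7.png
```

```text
16.15 [0.4641 0.2945 0.0267] along -0.0173 across 0.0004 toolx deg 78.95 tz [ 0.  0. -1.] q [-0.01  0.66 -0.88  1.94  0.68  0.86 -1.45] F [0.77 1.47 0.78]
scene orange [342.4 202.3] [335 193  15  19 168]
scene red [369.  247.5] [368 247   3   2   6]
scene blue [356.6 191.2] [350 184  13  17 153]
top orange [323.8 224.1] [314 221  19   8 108]
top red [324. 228.] [324 228   1   1   1]
top blue [348.4 227.6] [346 220   6  16  52]
cap y est -0.062 [-1.4 -1.5]
```

Call:
step_arm:
  deltas:
    - [[-0.15,0,-0.04],0,255]
    - [[-0.15,0,-0.04],0,255]
    - [[-0.15,0,-0.04],0,255]
    - [[-0.1,0,-0.02],0,255]
    - [[-0.1,0,-0.02],0,255]
    - [[0,0,0],0,255]

```text
clock: 17.0
ee_pos: [0.4602, 0.2748, 0.0311]
orientation: [2.425, 1.996, -0.001]
wrist_force: [0.2, -0.0, -0.6]
opening: 0.001
grasp_force: 0.0
```

```bash
python3 st.py; python3 cp.py s8.png
```

```text
17.0 [0.4602 0.2748 0.0311] along -0.0374 across 0.0005 toolx deg 78.92 tz [-0.    -0.001 -1.   ] q [ 0.03  0.64 -0.89  1.97  0.67  0.85 -1.43] F [ 0.25 -0.01 -0.58]
scene orange [347.7 197.8] [340 189  15  18 171]
scene red [340.6 208.5] [337 206   8   6  28]
scene blue [358.7 190.7] [354 184   9  17  96]
top orange [332.8 225.9] [322 222  22   8 108]
top red [322.6 227. ] [321 226   5   3   7]
top blue [348.4 227.7] [346 221   6  15  51]
cap y est -0.085 [-1.2 -1.4]
```

The finger no longer feels the cap and the cap has moved ahead of it, so it has probably dropped in. I'll back off gently and look.

Call:
step_arm:
  deltas:
    - [[0.2,0,0],0,255]
    - [[0.3,0,0],0,255]
    - [[0.5,0,0],0,255]
    - [[0.7,0,0],0,255]
    - [[0,0,0],0,255]

```text
clock: 17.73
ee_pos: [0.4698, 0.3285, 0.0316]
orientation: [-2.421, -1.999, -0.003]
wrist_force: [-0.1, 0.8, 0.3]
opening: -0.003
grasp_force: 0.0
```

```bash
python3 st.py; python3 cp.py s9.png
```

```text
17.725 [0.4698 0.3285 0.0316] along 0.0172 across -0.0005 toolx deg 79.09 tz [ 0.     0.002 -1.   ] q [-0.07  0.69 -0.88  1.89  0.68  0.89 -1.47] F [-0.11  0.84  0.28]
scene orange [348.1 195.3] [339 185  18  21 251]
scene red [340.9 208.1] [337 206   9   5  28]
scene blue [358.7 189.2] [349 182  14  19  72]
top orange [335.6 222.7] [324 216  23  15 264]
top red [323.1 223.6] [321 218   6  11  34]
top blue [348.6 226.5] [346 218   6  18  57]
cap y est -0.091 [-0.2  0. ]
```

Call:
step_arm:
  deltas:
    - [[0,0,-0.5],0,255]
    - [[0,0,-0.7],0,255]
    - [[0,0,-0.7],0,255]
    - [[0,0,-0.7],0,255]
    - [[0,0,-0.7],0,255]
    - [[0,0,-0.5],0,255]
    - [[0,0,0],0,255]

```text
clock: 18.7
ee_pos: [0.4707, 0.326, 0.1466]
orientation: [2.425, 1.997, 0.003]
wrist_force: [-0.1, -0.7, -0.8]
opening: -0.003
grasp_force: 0.0
```

```bash
python3 cp.py s10.png; python3 - <<'E'
import cv2,numpy as np
s=cv2.imread('pics/s10.png')[160:280,240:400];t=cv2.imread('pics/ts10.png')[150:290,200:380]
cv2.imwrite('pics/c8.png',np.hstack([cv2.resize(s,(400,300)),cv2.resize(t,(386,300))]))
E
```

```text
scene orange [347.5 194.5] [339 185  19  21 285]
scene red [341.  208.2] [337 206   9   5  26]
scene blue [358.8 189.3] [349 183  14  18  71]
top orange [335.6 222.6] [324 216  23  14 259]
top red [323.2 223.7] [321 219   6  10  32]
top blue [348.6 225.9] [346 218   6  17  51]
cap y est -0.092 [0.7 0.6]
```

View pics/c8.png

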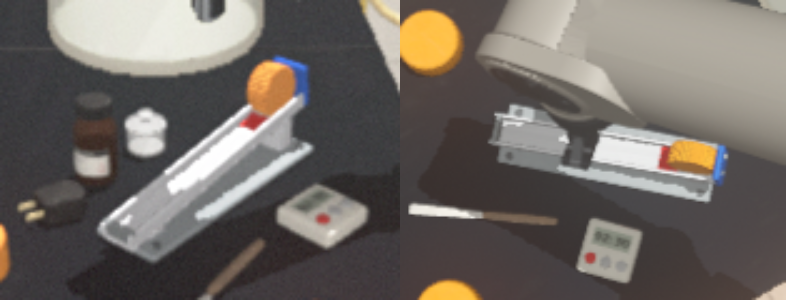

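The cap is on edge in the pocket between the red wedge and the blue stop (scene ~(348,195), top ~(336,223)). The bystanders look unmoved and the finger is clear of everything, so I'm handing in.

```bash
python3 -c "
from station import workorder; print(workorder.finish_job())"
```

```text
the job is handed in; nothing more can be done
None
```

I rolled the orange cap up the gutter and over the wedge; it stayed on edge in the pocket after I let go, the bystanders looked unmoved, and I handed the job in at about 19 s (no verdict was returned). The real fingertip sits about 36 mm above the reported TCP; I found this with a light touch on the bench (about 9 N) and allowed for it.

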